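# Pack returned desk equipment into its moulded trays

### The job

Pack the four returned devices for storage: put the laptop charger, the square dock, the round speaker puck and the webcam bar each into the packing tray whose recess has its shape, lying flat on the recess floor, right way up and let go. Set each one down gently, do not drop it, and do not push away or knock over the tape roll and the jar standing among them.

Things in the scene. Friction and masses are not known exactly. Their poses are not given: they have to be found in the camera images.
- charger: Laptop charger: black oblong block, 104 mm long (own x) by 44 mm wide (own y) by 34 mm high, with a pale grey rectangle on top; about 0.28 kg. Origin: centre of its underside; z up. Loose, it starts lying flat and right way up on the bench.
- dock: Square mini dock: aluminium block, 60 by 60 mm by 38 mm high, sides along own x and y, dark ribbed top; about 0.30 kg. Origin: centre of its underside; z up. Loose, it starts lying flat and right way up on the bench.
- puck: Round speaker puck: grey plastic disc, 62 mm in diameter and 36 mm high, dark top with a white dot; about 0.20 kg. Origin: centre of its underside; z up. Loose, it starts lying flat and right way up on the bench.
- webcam: Webcam bar: slim black bar, 110 mm long (own x) by 26 mm wide (own y) by 34 mm high, a round lens in the middle of its top; about 0.16 kg. Origin: centre of its underside; z up. Loose, it starts lying flat and right way up on the bench.
- tray_charger: Packing tray for the charger, 146 mm (own x) by 86 mm (own y), with a broad oblong recess 122 mm (own x) by 62 mm (own y). The tray is 12 mm high and fixed to the bench; the recess is open at the top, 8 mm deep, its floor 4 mm above the bench, centred on the tray. Pale brown moulded pulp with a black foam pad on the recess floor. Origin: centre of its underside; z up.
- tray_dock: Packing tray for the dock, 102 by 102 mm, with a square recess 78 by 78 mm, sides along own x and y. The tray is 12 mm high and fixed to the bench; the recess is open at the top, 8 mm deep, its floor 4 mm above the bench, centred on the tray. Pale brown moulded pulp with a black foam pad on the recess floor. Origin: centre of its underside; z up.
- tray_puck: Packing tray for the puck, 104 by 104 mm, with a round recess 80 mm in diameter. The tray is 12 mm high and fixed to the bench; the recess is open at the top, 8 mm deep, its floor 4 mm above the bench, centred on the tray. Pale brown moulded pulp with a black foam pad on the recess floor. Origin: centre of its underside; z up.
- tray_webcam: Packing tray for the webcam bar, 152 mm (own x) by 68 mm (own y), with a long slim recess 128 mm (own x) by 44 mm (own y). The tray is 12 mm high and fixed to the bench; the recess is open at the top, 8 mm deep, its floor 4 mm above the bench, centred on the tray. Pale brown moulded pulp with a black foam pad on the recess floor. Origin: centre of its underside; z up.
- tape: Bystander: roll of brown packing tape lying flat, 56 mm in diameter, 25 mm high. Origin: centre of its underside. Loose, 0.08 kg.
- jar: Bystander: small clear jar with a grey lid, 44 mm in diameter, 45 mm high. Origin: centre of its underside. Loose, 0.15 kg.
Mind the look-alikes: they are no part of the job. What is shaped like the webcam but red is not meant.

How it is judged:
By the outcome, as a careful person would: the job done as asked, in the order asked, and still so for the second after the job is handed in, with the robot touching nothing.
It also fails if it takes over 104 s, if anything falls off the work surface, if the arm or the gripper's body presses on something with over 40 N, if the wrist force passes 120 N, or if a joint passes its speed limit or range.

### The arm

A 6-joint arm with a two-finger parallel gripper is mounted at the origin on the work surface. World frame = base frame: x ahead of the robot, y to its left, z up, the work surface at z = 0. Lengths are in mm, angles in rad, forces in N, time in s.
With the tool pointing down it reaches from about 275 to 750 mm from the base axis. Payload 10.2 kg.
Tool frame: the origin (TCP) lies on the centre line of the jaws, within the pads' length; the fingertips stand 22 mm ahead of it and the grasp point (between the pads) lies 3 mm ahead of it; z points along the fingers, y is the line along which they close (so a half turn about z gives the same grasp; the last joint's range is limited). The gripper opens to 88 mm and grips with 3 to 60 N. Pads are 18 mm wide; open, the fingers measure 123 mm over their backs; the gripper's body (75 mm by 187 mm) begins 45 mm behind the grasp point.
Start: joints at [0.896, 0.313, 1.498, -0, 1.331, -0.223], TCP at [229.221, 472.323, 260.72] pointing down, gripper open.
Joint ranges: [-2.94, 2.94], [-0.97, 2.17], [0.19, 2.56], [-1.23, 4.37], [0.02, 3.11], [-2.88, 2.88]. Speed limits (rad/s): [2.39, 2.39, 3.01, 3.14, 3.14, 3.14].

### API

Orientations are given as a 3x3 rotation matrix whose columns are the frame's x, y, z axes.
In Python, from workcell import env, optics, sign_off gives the robot as it stands.
- The arm moves only by the tool drive_tool, never from a script. Its argument "series" is a list that holds one entry, the list of rows, each a list of 5 numbers: the shift along the tool's x, y, z in mm, then the turn about the tool's z in degrees, then the opening, from -1 (shut) to 1 (fully open). A call has 1 to 10 rows; each row shifts and turns the commanded pose from where the row before left it, along the tool's axes as they then stand; what a row does not reach is not made up. A row lasts 1/10 s, in which the tool goes at most 50 mm and 8.59 degrees, less where a joint would pass 70% of its speed; a pose out of reach is approached as far as the arm can. A call is refused whole if a number of a shift passes 50 or a number of a turn 8.59, either way. A call with a gripper value outside its range is refused whole. The fingers move at their own pace and stop on an object; "force" is the grip in N (left out, the last holds). Time passes only in rows, so rows that do not move let the fingers close. It gives the time, the measured TCP pose, the force, the opening and the grip force at its end, in the units of the state.
- env.state(): the state, without advancing time (a new reading comes with each control period).
- optics.grab_frame(name): name is "side" or "top"; returns a dict with "img" (384x512x3 uint8, blue, green, red), "depth" (384x512 float32, mm along the optical axis (not along the pixel's ray), 0 where there is no reading), "fx", "fy", "cx", "cy" (pixels), "R" (3x3) and "t" (3): a world point X has camera coordinates R X + t. Camera axes: x right, y down, z forward; pixel columns grow to the right and rows downward; lengths in mm; the calibration is good to about 2 mm. A picture is of the moment at which its call begins.
- sign_off(): hands the job in; it is judged then, once.
The state is a dict: "clock": time; "q": joint angles; "dq": joint speeds; "joint_torque": joint torques, N m; "tool_pos": TCP position; "eef_rot": TCP orientation; "force": force on the tool from outside, world axes, zero at the start; "wrist_torque": the same for the moment, N m; "grip_width": opening from 0.0 (shut) to 1.0 (fully open); "grip_force": force on a finger pad.
Only numpy, scipy, OpenCV 4.12 (cv2) and the standard library are available. Lean on these libraries where they do the work, as an engineer would, in place of code of your own. Each camera call takes 0.05 s, during which the arm holds its last target. There are 200 camera calls.

## Working session

There is one attempt and no reset: what is moved stays moved. The work goes in short steps, Python scripts to look and compute and a tool call to move; the robot and the scene stay as the last step left them, time stands still between calls to the robot, and variables do not carry over. Pictures are saved under pics/ and viewed, at most 14 in all, crops included, and the job is handed in when it is done.

Besides the shell and the picture viewer there is one more tool, called after "Emit:" in YAML: its name, and indented under it one key for each argument. drive_tool: Moves the arm, as the interface text tells. Its arguments: {"type":"object","properties":{"series":{"type":"array"},"force":{"type":"number"}},"required":["series"]}

```bash
mkdir -p pics; ls; python3 - <<'E'
from workcell import env,optics
import cv2,numpy as np
s=env.state();print(s['clock'],s['tool_pos'],s['eef_rot'],s['grip_width'])
for n in('top','side'):
    f=optics.grab_frame(n);cv2.imwrite(f'pics/{n}0.png',cv2.resize(f['img'],(800,600),interpolation=cv2.INTER_CUBIC))
    np.savez(f'{n}0.npz',**f);print(n,f['fx'],f['cx'],f['cy'],f['R'],f['t'])
E
```

```text
pics
0.0 [229.07781375 472.15060807 260.16345083] [[-8.99683840e-01  4.36541341e-01 -8.03633644e-04]
 [ 4.36541993e-01  8.99683304e-01 -1.02063154e-03]
 [ 2.77467911e-04 -1.26906553e-03 -9.99999156e-01]] 0.9967235480662657
top 456.03571064356515 257.5083678761907 194.37046149873385 [[ 0.07055142 -0.99749566  0.0049905 ]
 [-0.9766552  -0.0700933  -0.20305552]
 [ 0.2028968   0.00945185 -0.97915451]] [ -16.89144339  472.03289865 1428.04325053]
side 454.97800057059334 258.91792463194867 191.73371703678558 [[ 0.85881462 -0.51216658 -0.01108362]
 [-0.36543436 -0.59732065 -0.7139088 ]
 [ 0.35901975  0.61716565 -0.70015097]] [-370.78960653  212.69780959  956.91715345]
```

View pics/top0.png

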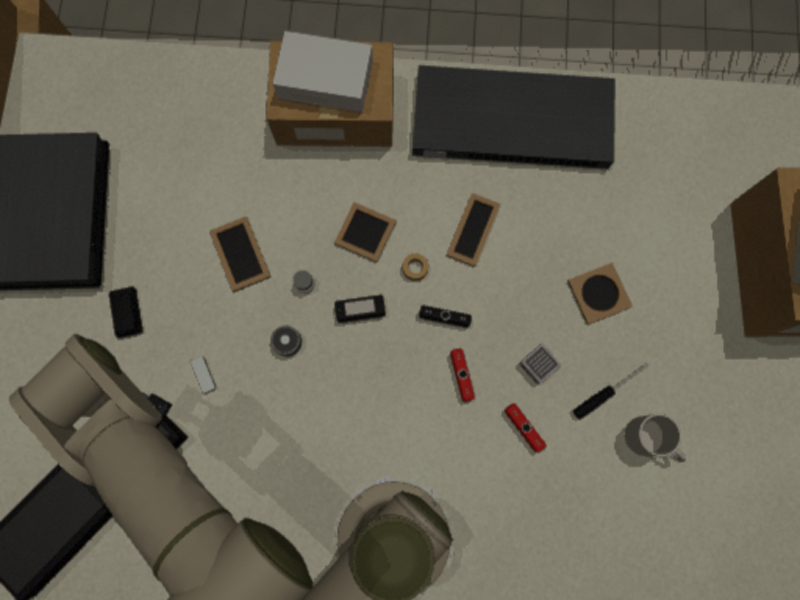

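View pics/side0.png

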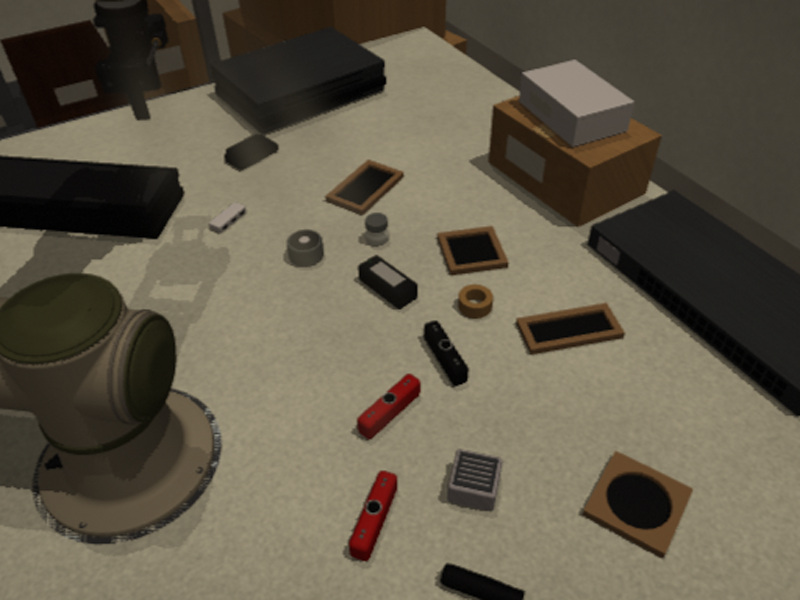

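The top view, at 800x600, shows:
- **Devices:** charger (360,308), webcam (445,316), dock (540,364), puck (286,341).
- **Bystanders:** jar (303,282), tape (415,266).
- **Trays:** charger (240,253), dock (365,232), webcam (473,229), puck (600,293).

Webcam candidates are the black bar at (445,316), the red bars at (462,375) and (525,428), and the screwdriver handle at (595,402). The black bar fits because it has the lens and isn't red. The black block at (125,312) has no grey rectangle, so it isn't the charger.

Next I'll measure from both views.

```bash
cat > h.py <<'E'
import cv2,numpy as np
def load(n): return dict(np.load(f'{n}.npz'))
def cloud(f):
    v,u=np.mgrid[:384,:512]; d=f['depth']
    c=np.stack([(u-f['cx'])/f['fx']*d,(v-f['cy'])/f['fy']*d,d],-1)
    w=(c-f['t'])@f['R']; w[d==0]=np.nan; return w
def hit(f,u,v,z):
    r=np.stack([(u-f['cx'])/f['fx'],(v-f['cy'])/f['fy'],np.ones_like(u)],-1)@f['R']
    o=-f['R'].T@f['t']; return o+r*((z-o[2])/r[...,2])[...,None]
E
python3 - <<'E'
from h import *
T,S=load('top0'),load('side0')
pts=dict(charger=(360,308),webcam=(445,316),dock=(540,364),puck=(286,341),jar=(303,282),tape=(415,266),tch=(240,253),tdo=(365,232),twe=(473,229),tpu=(600,293),red1=(462,375),red2=(525,428))
W={n:cloud(f) for n,f in(('top',T),('side',S))}
ctr={}
for k,(u,v) in pts.items():
    c=W['top'][int(v*.64),int(u*.64)]
    for n in W:
        w=W[n]; m=np.hypot(w[...,0]-c[0],w[...,1]-c[1])<(110 if k[0]=='t' and k!='tape' else 75)
        b=np.nanmedian(w[...,2][m&(w[...,2]<8)]) 
        tray=k in('tch','tdo','twe','tpu')
        mm=m&(w[...,2]>(b+7 if tray else 18))
        if not tray:  # top face only: connected comp around centre
            nl,L=cv2.connectedComponents(mm.astype('u1'))
            d=np.where(mm,np.hypot(w[...,0]-c[0],w[...,1]-c[1]),1e9); l=L.flat[d.argmin()]
            mm=L==l; zt=np.percentile(w[...,2][mm],85); mm&=w[...,2]>zt-6
        else:
            zt=np.median(w[...,2][mm])
            nl,L,st,_=cv2.connectedComponentsWithStats(mm.astype('u1')); mm=L==1+st[1:,4].argmax()
        r=cv2.minAreaRect(w[mm][:,:2].astype('f4'))
        print(k,n,'base',round(float(b),1),'top',round(float(zt),1),'n',mm.sum(),np.round(r[0],1),np.round(r[1],1),round(r[2],1))
a=T['img'][120:300,110:430]
cv2.imwrite('pics/topcrop.png',cv2.resize(a,(800,450),interpolation=cv2.INTER_CUBIC))
E
```

```text
charger top base 1.2 top 38.6 n 331 [461.3 106.3] [ 44.1 103.1] 13.3
charger side base 0.5 top 35.6 n 477 [459.4 105.1] [ 45.  105.6] 11.4
webcam top base 1.0 top 38.2 n 197 [456.9 -73.7] [106.9  26.4] 83.5
webcam side base 0.4 top 35.3 n 373 [455.7 -75. ] [108.7  25.3] 82.8
dock top base 1.0 top 42.2 n 287 [ 371.4 -274.7] [58.  60.2] 46.0
dock side base 0.3 top 39.9 n 808 [ 369.9 -276. ] [61.6 59.7] 44.4
puck top base 1.2 top 41.1 n 213 [381.6 254.1] [57.9 58.4] 79.5
puck side base 0.5 top 37.9 n 282 [379.2 252.1] [61.6 59.7] 69.3
jar top base 1.4 top 49.4 n 98 [509.5 228.7] [36.7 37.1] 44.7
jar side base 0.4 top 46.2 n 120 [508.1 228.4] [39.9 38.4] 48.5
tape top base 1.3 top 28.9 n 121 [561.5  -3.7] [55.1 50. ] 3.5
tape side base 0.5 top 26.6 n 214 [558.7  -5.1] [55.6 52.9] 53.2
tch top base 2.1 top 12.8 n 456 [566.6 376.6] [150.7  86.5] 27.1
tch side base 1.3 top 12.1 n 412 [564. 374.] [151.1  91.1] 27.1
tdo top base 1.8 top 12.3 n 398 [634.2 110. ] [102.6 103.2] 70.2
tdo side base 1.0 top 12.0 n 464 [631.8 108.9] [108.6 103.1] 69.6
twe top base 1.8 top 12.8 n 400 [ 655.5 -124.7] [ 68.9 154.3] 72.0
twe side base 0.8 top 11.9 n 714 [ 654.9 -124.5] [ 73.2 153.8] 72.4
tpu top base 1.5 top 12.4 n 488 [ 533.9 -400.6] [104.6 106.3] 24.7
tpu side base 0.6 top 12.1 n 1505 [ 532.5 -401.9] [107.8 104.1] 25.2
red1 top base 1.0 top 37.5 n 215 [ 336.6 -115.7] [106.9  25.7] 17.7
red1 side base 0.4 top 35.5 n 468 [ 335.4 -118.1] [107.2  25.5] 17.6
red2 top base 0.8 top 37.6 n 218 [ 238.7 -248.9] [108.9  25.7] 40.2
red2 side base 0.4 top 35.2 n 685 [ 236.1 -251.9] [109.7  25.5] 40.5
```

View pics/topcrop.png

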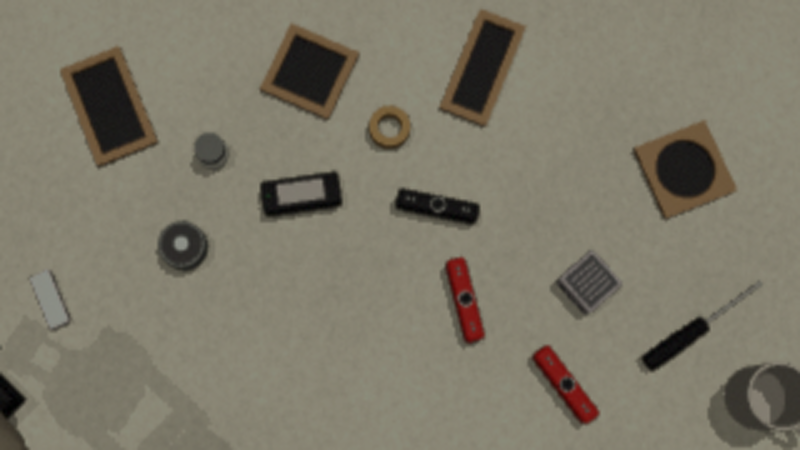

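The crop confirms it. The charger at (301,193) has the grey rectangle, and the webcam at (437,205) is black with a lens, while the red ones at (465,300) and (566,385) are left alone. The dock is at (589,283), the puck at (182,245), and the four trays can be told apart. The two views agree to about 2 mm, so I can move.

Emit:
drive_tool:
  series:
    - [[-37,-23,8,0,1],[-37,-23,8,0,1],[-37,-23,8,0,1],[-37,-23,8,0,1],[-37,-23,8,0,1],[-37,-23,8,0,1],[-37,-23,8,0,1],[-37,-23,8,0,1],[-37,-23,8,0,1],[-35,-22,8,0,1]]
  force: 25

```text
clock: 1.1
tool_pos: [461.0, 103.8, 180.3]
eef_rot: [[-0.899, 0.437, -0.0], [0.437, 0.899, 0.0], [0.0, -0.0, -1.0]]
force: [-0.1, 0.0, -0.1]
grip_width: 1.002
grip_force: 0.0
```

Emit:
drive_tool:
  series:
    - [[0,0,5,8.5,1],[0,0,5,8.5,1],[0,0,5,8.5,1],[0,0,5,8.5,1],[0,0,5,8.5,1],[0,0,5,8.5,1],[0,0,0,1,1],[0,0,0,0,1],[0,0,0,0,1]]

```text
clock: 2.0
tool_pos: [460.4, 105.6, 150.9]
eef_rot: [[-0.213, 0.977, 0.0], [0.977, 0.213, -0.0], [-0.0, 0.0, -1.0]]
force: [1.2, -0.6, -0.4]
grip_width: 0.999
grip_force: 0.0
```

```bash
cat > go.py <<'E'
import sys,numpy as np
from workcell import env
G=dict(charger=(460.3,105.7,12.3),webcam=(456.3,-74.4,-6.8),dock=(370.6,-275.4,-44.8),puck=(380.4,253.1,-20.1),
tch=(565.3,375.3,-62.9),tdo=(633,109.5,-20.1),twe=(655.2,-124.6,72.2),tpu=(533.2,-401.2,-20.1))
s=env.state();R=np.array(s['eef_rot']);p=np.array(s['tool_pos'])
print('t',s['clock'],'pos',p.round(1),'w',round(s['grip_width']*88,1),'gf',s['grip_force'],'F',np.round(s['force'],1))
yaw=np.degrees(np.arctan2(R[1,1],R[0,1]))
for k in sys.argv[1:]:
    x,y,a=G[k];t=-(a-yaw+180)%360
    t=(yaw-a+180)%360-180;A=np.radians(a);d=np.array([x,y,0])-p
    X=np.array([-np.sin(yaw:=yaw if 0 else yaw) ,0]) if 0 else None
    R2=np.array([[np.sin(A)*-1,np.cos(A)],[np.cos(A),np.sin(A)]])
    if R[0,0]*R[1,1]-R[0,1]*R[1,0]<0: R2[:,0]=[-np.sin(A),np.cos(A)]
    print(k,'turn',round(t,1),'shift in axes now',(R[:2,:2].T@d[:2]).round(1),'after turn',(R2.T@d[:2]).round(1),'z',round(p[2],1))
    print(R[:2,:2].round(2).tolist())
E
sed -i '/X=np/d;/t=-(a-yaw/s/t=-(a-yaw+180)%360//;/if R\[0,0\]/d' go.py; sed -i 's/x,y,a=G\[k\];$/x,y,a=G[k]/' go.py; python3 go.py charger
```

```text
t 2.0 pos [460.4 105.6 150.9] w 88.0 gf 0.0 F [ 1.2 -0.6 -0.4]
charger turn -0.0 shift in axes now [ 0.1 -0.1] after turn [ 0.1 -0.1] z 150.9
[[-0.21, 0.98], [0.98, 0.21]]
```

Emit:
drive_tool:
  series:
    - [[0,0,40,0,1],[0,0,40,0,1],[0,0,25,0,1],[0,0,10,0,1],[0,0,3,0,1],[0,0,0,0,1],[0,0,0,0,-1],[0,0,0,0,-1],[0,0,0,0,-1],[0,0,0,0,-1]]
  force: 25

```text
clock: 3.0
tool_pos: [460.5, 105.6, 33.1]
eef_rot: [[-0.21, 0.978, 0.001], [0.978, 0.21, -0.0], [-0.0, 0.001, -1.0]]
force: [0.2, -0.1, 0.3]
grip_width: 0.664
grip_force: 0.0
```

Emit:
drive_tool:
  series:
    - [[0,0,0,0,-1],[0,0,0,0,-1],[0,0,0,0,-1],[0,0,0,0,-1]]

```text
clock: 3.4
tool_pos: [460.5, 105.6, 32.8]
eef_rot: [[-0.21, 0.978, 0.0], [0.978, 0.21, 0.0], [-0.0, 0.0, -1.0]]
force: [1.7, 0.3, 1.4]
grip_width: 0.5
grip_force: 25.0
```

Emit:
drive_tool:
  series:
    - [[0,0,-5,0,-1],[0,0,-15,0,-1],[0,0,-30,0,-1],[0,0,-30,0,-1],[0,0,-17,0,-1],[0,0,0,0,-1]]

```text
clock: 4.0
tool_pos: [461.1, 105.7, 131.6]
eef_rot: [[-0.21, 0.978, 0.004], [0.978, 0.21, -0.0], [-0.001, 0.004, -1.0]]
force: [0.9, 0.1, -2.5]
grip_width: 0.495
grip_force: 25.0
```

```bash
python3 go.py tch
```

```text
t 4.0 pos [461.1 105.7 131.6] w 43.5 gf 24.997998224571347 F [ 0.9  0.1 -2.5]
tch turn 75.0 shift in axes now [241.7 158.5] after turn [ 215.6 -192.5] z 131.6
[[-0.21, 0.98], [0.98, 0.21]]
```

Emit:
drive_tool:
  series:
    - [[15,10,0,0,-1],[30,20,0,0,-1],[34,22,0,0,-1],[34,22,0,0,-1],[34,22,0,0,-1],[34,22,0,0,-1],[30,20,0,0,-1],[20,14,0,0,-1],[10.7,6.5,0,0,-1]]

```text
clock: 4.9
tool_pos: [564.1, 376.8, 127.1]
eef_rot: [[-0.211, 0.977, -0.003], [0.977, 0.211, -0.001], [-0.0, -0.003, -1.0]]
force: [0.4, -0.6, -2.9]
grip_width: 0.495
grip_force: 25.0
```

Emit:
drive_tool:
  series:
    - [[0,0,0,5,-1],[0,0,0,8.5,-1],[0,0,0,8.5,-1],[0,0,0,8.5,-1],[0,0,0,8.5,-1],[0,0,0,8.5,-1],[0,0,0,8.5,-1],[0,0,0,8.5,-1],[0,0,0,7.5,-1],[0,0,0,3,-1]]

```text
clock: 5.9
tool_pos: [564.0, 374.9, 127.4]
eef_rot: [[0.892, 0.452, -0.003], [0.452, -0.892, -0.001], [-0.003, -0.0, -1.0]]
force: [0.6, 0.7, -3.4]
grip_width: 0.497
grip_force: 25.0
```

Emit:
drive_tool:
  series:
    - [[0,0,20,0,-1],[0,0,30,0,-1],[0,0,20,0,-1],[0,0,0,0,-1],[0,0,0,0,-1]]

```text
clock: 6.4
tool_pos: [564.4, 375.1, 59.1]
eef_rot: [[0.89, 0.456, -0.001], [0.456, -0.89, -0.001], [-0.001, -0.0, -1.0]]
force: [-1.0, 0.3, -1.6]
grip_width: 0.497
grip_force: 25.0
```

```bash
python3 go.py tch; python3 - <<'E'
from workcell import optics
import cv2
a=optics.grab_frame('side')['img'][70:220,150:350];cv2.imwrite('pics/s1.png',cv2.resize(a,(800,600),interpolation=cv2.INTER_CUBIC))
E
```

```text
t 6.4 pos [564.4 375.1  59.1] w 43.8 gf 24.997800774872303 F [-1.   0.3 -1.6]
tch turn 0.0 shift in axes now [0.9 0.2] after turn [0.9 0.2] z 59.1
[[0.89, 0.46], [0.46, -0.89]]
```

View pics/s1.png

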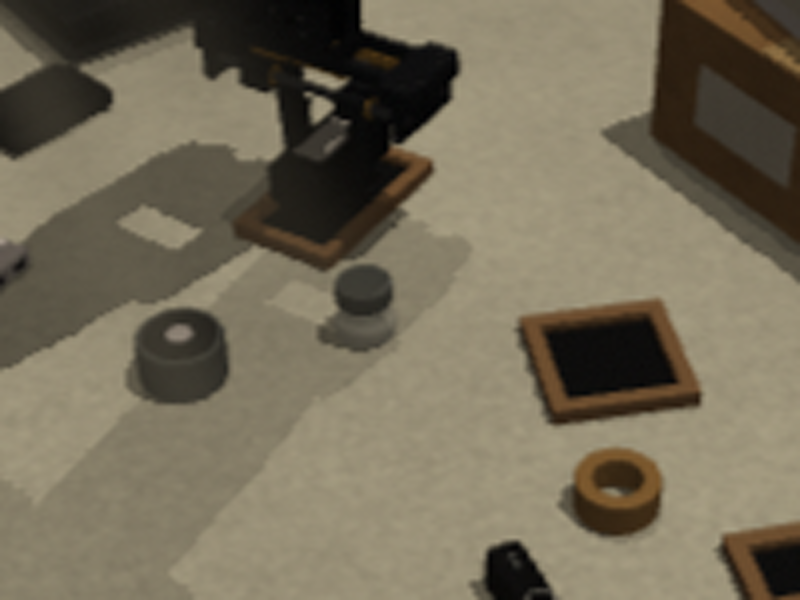

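The charger at (325,165) hangs level over its tray, lined up with it; the jar at (365,300) is clear. I'll lower it slowly.

Emit:
drive_tool:
  series:
    - [[0.9,0,10,0,-1],[0,0,5,0,-1],[0,0,3,0,-1],[0,0,2,0,-1],[0,0,1,0,-1],[0,0,1,0,-1],[0,0,0,0,-1],[0,0,0,0,-1]]

```text
clock: 7.25
tool_pos: [565.4, 375.7, 37.9]
eef_rot: [[0.89, 0.456, 0.0], [0.456, -0.89, 0.0], [0.0, 0.0, -1.0]]
force: [-0.1, 0.6, -2.5]
grip_width: 0.499
grip_force: 25.0
```

Emit:
drive_tool:
  series:
    - [[0,0,0.6,0,-1],[0,0,0.6,0,-1],[0,0,0.3,0,-1],[0,0,0,0,-1],[0,0,0,0,-1]]

```text
clock: 7.75
tool_pos: [565.4, 375.7, 36.8]
eef_rot: [[0.89, 0.456, 0.0], [0.456, -0.89, 0.0], [0.0, 0.0, -1.0]]
force: [-3.6, -1.7, 6.1]
grip_width: 0.498
grip_force: 25.0
```

Contact is felt, so I'll release and rise.

Emit:
drive_tool:
  series:
    - [[0,0,0,0,0.3],[0,0,0,0,0.6],[0,0,0,0,1],[0,0,0,0,1],[0,0,-5,0,1],[0,0,-20,0,1],[0,0,-30,0,1],[0,0,-40,0,1],[0,0,-20,0,1],[0,0,0,0,1]]

```text
clock: 8.75
tool_pos: [566.5, 376.2, 155.1]
eef_rot: [[0.89, 0.456, 0.006], [0.456, -0.89, 0.003], [0.007, 0.0, -1.0]]
force: [0.4, 0.4, 0.4]
grip_width: 1.002
grip_force: 0.0
```

```bash
python3 go.py dock
```

```text
t 8.75 pos [566.5 376.2 155.1] w 88.2 gf 0.0 F [0.4 0.4 0.4]
dock turn -18.1 shift in axes now [-471.4  490.6] after turn [-600.4  320.1] z 155.1
[[0.89, 0.46], [0.46, -0.89]]
```

Emit:
drive_tool:
  series:
    - [[-20,21,0,0,1],[-30,31,0,0,1],[-30,31,0,0,1],[-30,31,0,0,1],[-30,31,0,0,1],[-30,31,0,0,1],[-30,31,0,0,1],[-30,31,0,0,1],[-30,31,0,0,1],[-30,31,0,0,1]]

```text
clock: 9.75
tool_pos: [442.7, -24.9, 150.3]
eef_rot: [[0.89, 0.456, -0.001], [0.456, -0.89, 0.0], [-0.001, -0.001, -1.0]]
force: [0.0, -0.3, 0.8]
grip_width: 0.997
grip_force: 0.0
```

Emit:
drive_tool:
  series:
    - [[-30,31,0,0,1],[-30,31,0,0,1],[-30,31,0,0,1],[-30,31,0,0,1],[-30,31,0,0,1],[-20,20,0,0,1],[0,0,0,-8.5,1],[0,0,0,-8.5,1],[0,0,0,-1.1,1],[0,0,0,0,1]]

```text
clock: 10.75
tool_pos: [372.2, -256.5, 150.6]
eef_rot: [[0.706, 0.708, -0.001], [0.708, -0.706, 0.001], [0.0, -0.001, -1.0]]
force: [-0.1, -0.7, -0.0]
grip_width: 0.999
grip_force: 0.0
```

```bash
python3 go.py dock;python3 - <<'E'
from workcell import optics
import cv2
a=optics.grab_frame('top')['img'][120:300,110:430];cv2.imwrite('pics/t2.png',cv2.resize(a,(800,450),interpolation=cv2.INTER_CUBIC))
E
```

```text
t 10.75 pos [ 372.2 -256.5  150.6] w 87.9 gf 0.0 F [-0.1 -0.7 -0. ]
dock turn -0.1 shift in axes now [-14.5  12.2] after turn [-14.5  12.2] z 150.6
[[0.71, 0.71], [0.71, -0.71]]
```

View pics/t2.png

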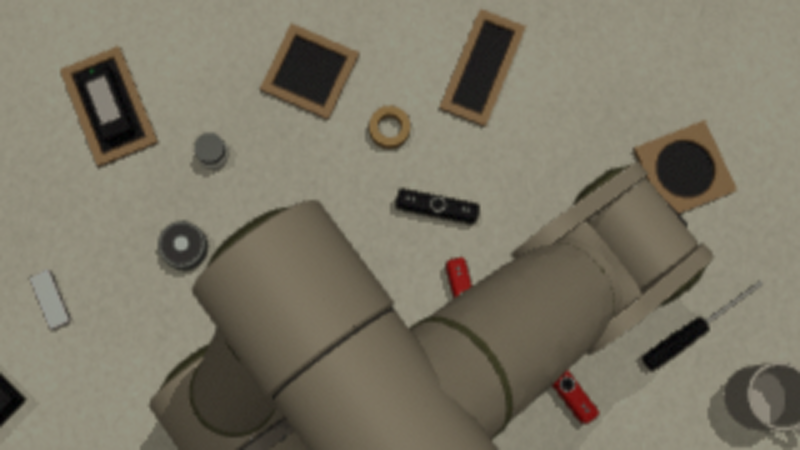

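The charger is seated in its tray at (105,105) and nothing else has moved. Next I'll pick up the dock.

Emit:
drive_tool:
  series:
    - [[-14.5,12.2,10,0,1],[0,0,40,0,1],[0,0,35,0,1],[0,0,20,0,1],[0,0,9,0,1],[0,0,2.5,0,1],[0,0,0,0,1],[0,0,0,0,-1],[0,0,0,0,-1],[0,0,0,0,-1]]

```text
clock: 11.8
tool_pos: [371.0, -275.9, 35.2]
eef_rot: [[0.705, 0.71, 0.001], [0.71, -0.705, -0.001], [-0.0, 0.001, -1.0]]
force: [-0.5, -0.5, -0.1]
grip_width: 0.755
grip_force: 0.0
```

Emit:
drive_tool:
  series:
    - [[0,0,0,0,-1],[0,0,0,0,-1],[0,0,0,0,-1]]

```text
clock: 12.1
tool_pos: [371.1, -275.9, 35.1]
eef_rot: [[0.704, 0.71, 0.001], [0.71, -0.704, -0.001], [-0.0, 0.001, -1.0]]
force: [-0.6, 1.1, 6.0]
grip_width: 0.675
grip_force: 25.0
```

Emit:
drive_tool:
  series:
    - [[0,0,-5,0,-1],[0,0,-15,0,-1],[0,0,-30,0,-1],[0,0,-30,0,-1],[0,0,-17,0,-1],[0,0,0,0,-1]]

```text
clock: 12.7
tool_pos: [371.3, -276.2, 133.4]
eef_rot: [[0.704, 0.71, 0.002], [0.71, -0.704, -0.003], [-0.0, 0.003, -1.0]]
force: [0.6, -0.9, -4.2]
grip_width: 0.677
grip_force: 25.0
```

```bash
python3 go.py tdo
```

```text
t 12.7 pos [ 371.3 -276.2  133.4] w 59.6 gf 24.984064721502364 F [ 0.6 -0.9 -4.2]
tdo turn -24.7 shift in axes now [458.1 -85.9] after turn [452.1 113.2] z 133.4
[[0.7, 0.71], [0.71, -0.7]]
```

Emit:
drive_tool:
  series:
    - [[20,-4,0,0,-1],[42,-8,0,0,-1],[42,-8,0,0,-1],[42,-8,0,0,-1],[42,-8,0,0,-1],[42,-8,0,0,-1],[42,-8,0,0,-1],[42,-8,0,0,-1],[42,-8,0,0,-1],[42,-8,0,0,-1]]

```text
clock: 13.7
tool_pos: [597.2, 62.1, 129.7]
eef_rot: [[0.704, 0.71, -0.003], [0.71, -0.704, 0.0], [-0.002, -0.002, -1.0]]
force: [1.5, -0.8, -3.3]
grip_width: 0.68
grip_force: 25.0
```

Emit:
drive_tool:
  series:
    - [[35,-6,0,0,-1],[25.1,-3.9,0,0,-1],[0,0,0,-6,-1],[0,0,0,-8,-1],[0,0,0,-7,-1],[0,0,0,-3.7,-1],[0,0,0,0,-1]]

```text
clock: 14.4
tool_pos: [631.9, 109.9, 129.6]
eef_rot: [[0.343, 0.939, -0.003], [0.939, -0.343, -0.0], [-0.001, -0.003, -1.0]]
force: [-1.0, 0.9, -3.6]
grip_width: 0.676
grip_force: 25.0
```

Emit:
drive_tool:
  series:
    - [[0,0,20,0,-1],[0,0,30,0,-1],[0,0,20,0,-1],[0,0,0,0,-1],[0,0,0,0,-1]]

```text
clock: 14.9
tool_pos: [632.6, 109.9, 61.6]
eef_rot: [[0.344, 0.939, -0.001], [0.939, -0.344, 0.0], [-0.0, -0.001, -1.0]]
force: [0.3, 0.5, -3.8]
grip_width: 0.677
grip_force: 25.0
```

```bash
python3 go.py tdo
```

```text
t 14.9 pos [632.6 109.9  61.6] w 59.5 gf 24.983971528708935 F [ 0.3  0.5 -3.8]
tdo turn -0.0 shift in axes now [-0.2  0.6] after turn [-0.2  0.6] z 61.6
[[0.34, 0.94], [0.94, -0.34]]
```

Emit:
drive_tool:
  series:
    - [[0,0.5,10,0,-1],[0,0,5,0,-1],[0,0,3,0,-1],[0,0,2,0,-1],[0,0,1,0,-1],[0,0,0.6,0,-1],[0,0,0.6,0,-1],[0,0,0.5,0,-1],[0,0,0,0,-1],[0,0,0,0,-1]]

```text
clock: 15.9
tool_pos: [633.2, 109.8, 39.2]
eef_rot: [[0.343, 0.939, 0.0], [0.939, -0.343, 0.0], [0.0, 0.0, -1.0]]
force: [-0.4, -0.2, -1.8]
grip_width: 0.677
grip_force: 25.0
```

Emit:
drive_tool:
  series:
    - [[0,0,0.5,0,-1],[0,0,0,0,-1],[0,0,0,0,-1]]

```text
clock: 16.2
tool_pos: [633.2, 109.8, 39.2]
eef_rot: [[0.343, 0.939, 0.0], [0.939, -0.343, -0.0], [0.0, 0.0, -1.0]]
force: [-4.6, -0.7, 5.6]
grip_width: 0.679
grip_force: 25.0
```

Emit:
drive_tool:
  series:
    - [[0,0,0,0,0.5],[0,0,0,0,0.8],[0,0,0,0,1],[0,0,0,0,1],[0,0,-5,0,1],[0,0,-20,0,1],[0,0,-30,0,1],[0,0,-40,0,1],[0,0,-15,0,1],[0,0,0,0,1]]

```text
clock: 17.2
tool_pos: [634.1, 109.8, 151.5]
eef_rot: [[0.343, 0.939, 0.005], [0.939, -0.343, -0.0], [0.002, 0.005, -1.0]]
force: [0.9, -0.8, -0.3]
grip_width: 0.998
grip_force: 0.0
```

```bash
python3 go.py puck
```

```text
t 17.2 pos [634.1 109.8 151.5] w 87.9 gf 0.0 F [ 0.9 -0.8 -0.3]
puck turn 0.0 shift in axes now [  47.5 -287.5] after turn [  47.4 -287.5] z 151.5
[[0.34, 0.94], [0.94, -0.34]]
```

Emit:
drive_tool:
  series:
    - [[3,-20,0,0,1],[6,-38,0,0,1],[7,-42,0,0,1],[7,-42,0,0,1],[7,-42,0,0,1],[7,-42,0,0,1],[6,-36,0,0,1],[4.5,-25.5,0,0,1],[0,0,0,0,1],[0,0,0,0,1]]

```text
clock: 18.2
tool_pos: [379.3, 253.1, 148.0]
eef_rot: [[0.343, 0.939, -0.001], [0.939, -0.343, -0.0], [-0.001, -0.0, -1.0]]
force: [-0.4, 0.0, 0.0]
grip_width: 0.997
grip_force: 0.0
```

```bash
python3 go.py puck
```

```text
t 18.2 pos [379.3 253.1 148. ] w 87.8 gf 0.0 F [-0.4  0.   0. ]
puck turn 0.1 shift in axes now [0.4 1. ] after turn [0.4 1. ] z 148.0
[[0.34, 0.94], [0.94, -0.34]]
```

Emit:
drive_tool:
  series:
    - [[0.4,1,10,0,1],[0,0,40,0,1],[0,0,35,0,1],[0,0,18,0,1],[0,0,8,0,1],[0,0,2.5,0,1],[0,0,0,0,1],[0,0,0,0,-1],[0,0,0,0,-1],[0,0,0,0,-1]]

```text
clock: 19.2
tool_pos: [380.7, 253.3, 35.5]
eef_rot: [[0.343, 0.939, 0.001], [0.939, -0.343, 0.0], [0.001, 0.001, -1.0]]
force: [-0.5, 0.2, 0.3]
grip_width: 0.75
grip_force: 0.0
```

Emit:
drive_tool:
  series:
    - [[0,0,0,0,-1],[0,0,0,0,-1],[0,0,0,0,-1]]

```text
clock: 19.5
tool_pos: [380.7, 253.2, 35.4]
eef_rot: [[0.343, 0.939, 0.001], [0.939, -0.343, 0.0], [0.001, 0.001, -1.0]]
force: [-0.5, -0.9, 6.4]
grip_width: 0.7
grip_force: 25.0
```

Emit:
drive_tool:
  series:
    - [[0,0,-5,0,-1],[0,0,-15,0,-1],[0,0,-30,0,-1],[0,0,-30,0,-1],[0,0,-17,0,-1],[0,0,0,0,-1]]

```text
clock: 20.1
tool_pos: [381.1, 253.5, 133.8]
eef_rot: [[0.343, 0.939, 0.003], [0.939, -0.343, 0.001], [0.002, 0.003, -1.0]]
force: [-1.0, -0.1, -2.5]
grip_width: 0.694
grip_force: 25.0
```

```bash
python3 go.py tpu; python3 - <<'E'
from workcell import optics
import cv2
a=optics.grab_frame('side')['img'][90:240,130:330];cv2.imwrite('pics/s3.png',cv2.resize(a,(800,600),interpolation=cv2.INTER_CUBIC))
E
```

```text
t 20.1 pos [381.1 253.5 133.8] w 61.1 gf 24.999674018472433 F [-1.  -0.1 -2.5]
tpu turn 0.0 shift in axes now [-562.6  367.6] after turn [-562.5  367.8] z 133.8
[[0.34, 0.94], [0.94, -0.34]]
```

View pics/s3.png

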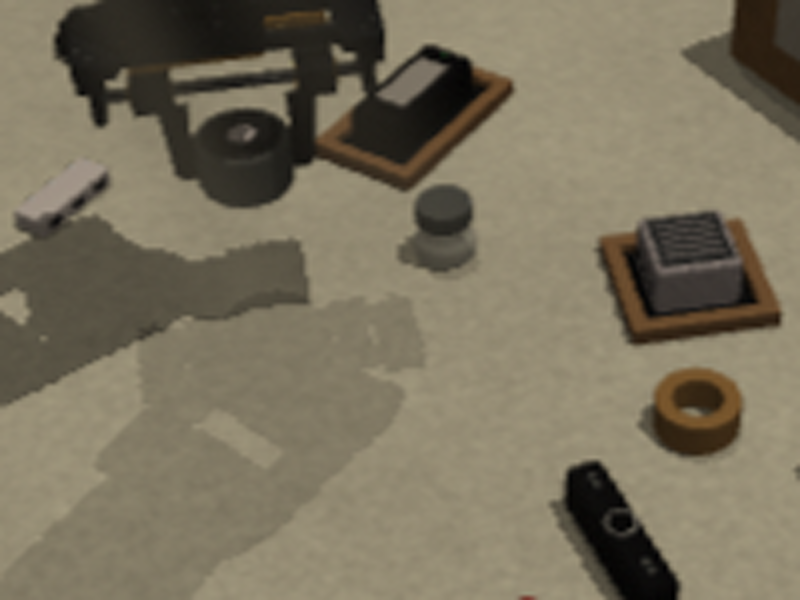

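The puck at (243,155) is held level. The charger and dock at (690,262) are seated, and the jar and tape are untouched. On to the puck tray.

Emit:
drive_tool:
  series:
    - [[-17,11,0,0,-1],[-37,24.2,0,0,-1],[-37,24.2,0,0,-1],[-37,24.2,0,0,-1],[-37,24.2,0,0,-1],[-37,24.2,0,0,-1],[-37,24.2,0,0,-1],[-37,24.2,0,0,-1],[-37,24.2,0,0,-1],[-37,24.2,0,0,-1]]

```text
clock: 21.15
tool_pos: [474.6, -155.7, 130.4]
eef_rot: [[0.344, 0.939, -0.002], [0.939, -0.344, 0.002], [0.001, -0.003, -1.0]]
force: [0.8, 1.1, -1.8]
grip_width: 0.696
grip_force: 25.0
```

Emit:
drive_tool:
  series:
    - [[-37,24.2,0,0,-1],[-37,24.2,0,0,-1],[-37,24.2,0,0,-1],[-37,24.2,0,0,-1],[-37,24.2,0,0,-1],[-20,13,0,0,-1],[-7.6,4.8,0,0,-1],[0,0,0,0,-1],[0,0,0,0,-1]]

```text
clock: 22.05
tool_pos: [532.3, -400.0, 131.1]
eef_rot: [[0.343, 0.939, -0.001], [0.939, -0.343, 0.002], [0.001, -0.002, -1.0]]
force: [0.5, -0.0, -2.0]
grip_width: 0.698
grip_force: 25.0
```

```bash
python3 go.py tpu
```

```text
t 22.05 pos [ 532.3 -400.   131.1] w 61.4 gf 24.999792790040374 F [ 0.5 -0.  -2. ]
tpu turn 0.1 shift in axes now [-0.8  1.2] after turn [-0.8  1.2] z 131.1
[[0.34, 0.94], [0.94, -0.34]]
```

Emit:
drive_tool:
  series:
    - [[-0.8,1.2,20,0,-1],[0,0,30,0,-1],[0,0,20,0,-1],[0,0,10,0,-1],[0,0,5,0,-1],[0,0,2,0,-1],[0,0,1,0,-1],[0,0,1,0,-1],[0,0,0,0,-1],[0,0,0,0,-1]]

```text
clock: 23.05
tool_pos: [533.4, -402.8, 43.4]
eef_rot: [[0.343, 0.939, 0.0], [0.939, -0.343, -0.0], [-0.0, 0.0, -1.0]]
force: [0.3, 1.0, -1.9]
grip_width: 0.696
grip_force: 25.0
```

Emit:
drive_tool:
  series:
    - [[1,-0.6,1.5,0,-1],[0,0,1,0,-1],[0,0,0.8,0,-1],[0,0,0.6,0,-1],[0,0,0.6,0,-1],[0,0,0,0,-1],[0,0,0,0,-1]]

```text
clock: 23.75
tool_pos: [533.1, -401.5, 39.5]
eef_rot: [[0.343, 0.939, -0.0], [0.939, -0.343, -0.0], [-0.0, -0.0, -1.0]]
force: [-3.6, 3.6, 6.5]
grip_width: 0.697
grip_force: 25.0
```

Contact again, so I'll release and rise.

Emit:
drive_tool:
  series:
    - [[0,0,0,0,0.5],[0,0,0,0,0.8],[0,0,0,0,1],[0,0,0,0,1],[0,0,-5,0,1],[0,0,-20,0,1],[0,0,-30,0,1],[0,0,-40,0,1],[0,0,-15,0,1],[0,0,0,0,1]]

```text
clock: 24.75
tool_pos: [533.7, -402.1, 150.8]
eef_rot: [[0.343, 0.939, 0.003], [0.939, -0.343, -0.003], [-0.002, 0.004, -1.0]]
force: [-0.3, -0.4, -1.1]
grip_width: 0.998
grip_force: 0.0
```

```bash
python3 go.py webcam
```

```text
t 24.75 pos [ 533.7 -402.1  150.8] w 87.8 gf 0.0 F [-0.3 -0.4 -1.1]
webcam turn -13.3 shift in axes now [ 281.2 -185.2] after turn [ 316.2 -115.6] z 150.8
[[0.34, 0.94], [0.94, -0.34]]
```

Emit:
drive_tool:
  series:
    - [[18,-12,0,0,1],[36,-24,0,0,1],[37,-24,0,0,1],[37,-24,0,0,1],[37,-24,0,0,1],[37,-24,0,0,1],[37,-25,0,0,1],[28,-18,0,0,1],[14.2,-10.2,0,0,1],[0,0,0,0,1]]

```text
clock: 25.75
tool_pos: [455.0, -72.4, 147.6]
eef_rot: [[0.341, 0.94, -0.002], [0.94, -0.341, 0.001], [0.0, -0.002, -1.0]]
force: [-0.6, 0.1, 0.2]
grip_width: 0.998
grip_force: 0.0
```

Emit:
drive_tool:
  series:
    - [[0,0,10,-7,1],[0,0,20,-6.3,1],[0,0,20,0,1],[0,0,0,0,1],[0,0,0,0,1]]

```text
clock: 26.25
tool_pos: [456.0, -74.7, 98.5]
eef_rot: [[0.12, 0.993, -0.001], [0.993, -0.12, 0.0], [0.0, -0.001, -1.0]]
force: [-0.0, 0.1, -0.5]
grip_width: 0.999
grip_force: 0.0
```

```bash
python3 go.py webcam; python3 - <<'E'
from workcell import optics
import cv2
a=optics.grab_frame('side')['img'][170:350,220:460];cv2.imwrite('pics/s4.png',cv2.resize(a,(800,600),interpolation=cv2.INTER_CUBIC))
E
```

```text
t 26.25 pos [456.  -74.7  98.5] w 87.9 gf 0.0 F [-0.   0.1 -0.5]
webcam turn -0.1 shift in axes now [0.4 0.3] after turn [0.4 0.3] z 98.5
[[0.12, 0.99], [0.99, -0.12]]
```

View pics/s4.png

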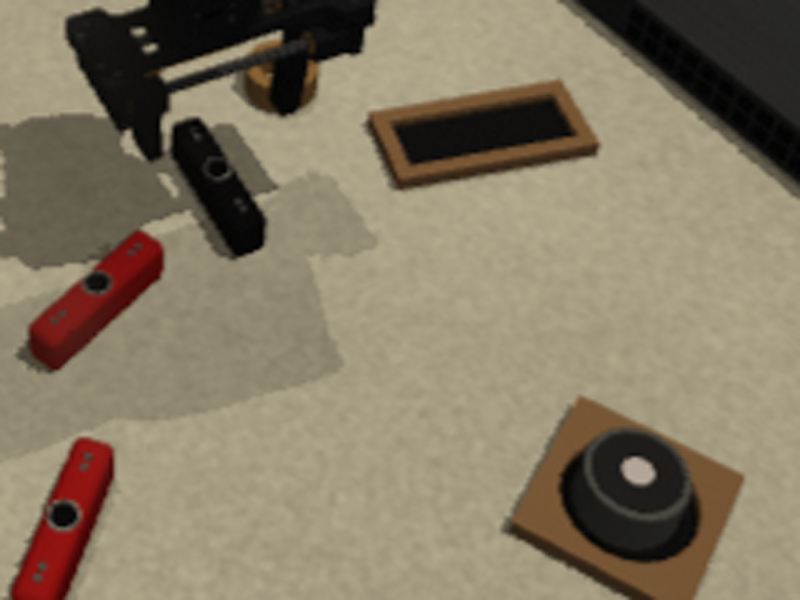

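The puck sits flat in its recess at (635,490). The black webcam at (218,185) lies between the fingers, with the tape beyond it.

Emit:
drive_tool:
  series:
    - [[0.4,0.3,30,0,1],[0,0,22,0,1],[0,0,10,0,1],[0,0,3,0,1],[0,0,0,0,1],[0,0,0,0,-1],[0,0,0,0,-1],[0,0,0,0,-1],[0,0,0,0,-1],[0,0,0,0,-1]]

```text
clock: 27.3
tool_pos: [456.1, -73.5, 33.7]
eef_rot: [[0.118, 0.993, 0.0], [0.993, -0.118, -0.0], [-0.0, 0.0, -1.0]]
force: [-0.4, -0.7, 0.1]
grip_width: 0.566
grip_force: 0.0
```

Emit:
drive_tool:
  series:
    - [[0,0,0,0,-1],[0,0,0,0,-1],[0,0,0,0,-1],[0,0,0,0,-1]]

```text
clock: 27.7
tool_pos: [456.2, -73.5, 33.6]
eef_rot: [[0.118, 0.993, 0.0], [0.993, -0.118, -0.0], [-0.0, 0.0, -1.0]]
force: [0.4, -0.8, -0.7]
grip_width: 0.293
grip_force: 25.0
```

Emit:
drive_tool:
  series:
    - [[0,0,-5,0,-1],[0,0,-15,0,-1],[0,0,-30,0,-1],[0,0,-30,0,-1],[0,0,-17,0,-1],[0,0,0,0,-1]]

```text
clock: 28.3
tool_pos: [456.9, -73.7, 132.5]
eef_rot: [[0.118, 0.993, 0.004], [0.993, -0.118, -0.002], [-0.001, 0.004, -1.0]]
force: [0.7, -1.4, -2.1]
grip_width: 0.295
grip_force: 25.0
```

```bash
python3 go.py twe
```

```text
t 28.3 pos [456.9 -73.7 132.5] w 25.9 gf 24.99509478919208 F [ 0.7 -1.4 -2.1]
twe turn -79.0 shift in axes now [-27.1 203. ] after turn [-204.4   12.2] z 132.5
[[0.12, 0.99], [0.99, -0.12]]
```

Emit:
drive_tool:
  series:
    - [[-2,15,0,0,-1],[-4,30,0,0,-1],[-5,35,0,0,-1],[-5,35,0,0,-1],[-5,35,0,0,-1],[-4,28,0,0,-1],[-2,16,0,0,-1],[0,9,0,0,-1],[0,0,0,-4,-1]]

```text
clock: 29.2
tool_pos: [654.7, -124.2, 128.1]
eef_rot: [[0.048, 0.999, -0.002], [0.999, -0.048, 0.001], [0.001, -0.003, -1.0]]
force: [0.5, -0.7, -1.4]
grip_width: 0.295
grip_force: 25.0
```

Emit:
drive_tool:
  series:
    - [[0,0,0,-8.5,-1],[0,0,0,-8.5,-1],[0,0,0,-8.5,-1],[0,0,0,-8.5,-1],[0,0,0,-8.5,-1],[0,0,0,-8.5,-1],[0,0,0,-8.5,-1],[0,0,0,-8.5,-1],[0,0,0,-7,-1],[0,0,0,0,-1]]

```text
clock: 30.2
tool_pos: [653.9, -124.1, 128.7]
eef_rot: [[-0.952, 0.305, -0.002], [0.305, 0.952, 0.001], [0.003, 0.0, -1.0]]
force: [0.8, -0.1, -1.7]
grip_width: 0.293
grip_force: 25.0
```

Emit:
drive_tool:
  series:
    - [[0,0,20,0,-1],[0,0,30,0,-1],[0,0,20,0,-1],[0,0,0,0,-1],[0,0,0,0,-1]]

```text
clock: 30.7
tool_pos: [654.5, -124.3, 60.5]
eef_rot: [[-0.952, 0.307, -0.0], [0.307, 0.952, 0.0], [0.0, 0.0, -1.0]]
force: [0.7, 0.1, -1.8]
grip_width: 0.29
grip_force: 25.0
```

```bash
python3 go.py twe
```

```text
t 30.7 pos [ 654.5 -124.3   60.5] w 25.5 gf 24.995160070247948 F [ 0.7  0.1 -1.8]
twe turn -0.1 shift in axes now [-0.8 -0.1] after turn [-0.8 -0.1] z 60.5
[[-0.95, 0.31], [0.31, 0.95]]
```

Contact is expected at about 37.6.

Emit:
drive_tool:
  series:
    - [[-0.8,0,10,0,-1],[0,0,5,0,-1],[0,0,3,0,-1],[0,0,2,0,-1],[0,0,1,0,-1],[0,0,0.6,0,-1],[0,0,0.6,0,-1],[0,0,0.5,0,-1],[0,0,0,0,-1],[0,0,0,0,-1]]

```text
clock: 31.7
tool_pos: [655.3, -124.5, 37.9]
eef_rot: [[-0.952, 0.305, 0.0], [0.305, 0.952, -0.0], [-0.0, -0.0, -1.0]]
force: [-0.4, 0.4, -2.1]
grip_width: 0.299
grip_force: 25.0
```

Emit:
drive_tool:
  series:
    - [[0,0,0.5,0,-1],[0,0,0.2,0,-1],[0,0,0,0,-1],[0,0,0,0,-1]]

```text
clock: 32.1
tool_pos: [655.3, -124.5, 37.6]
eef_rot: [[-0.952, 0.305, 0.0], [0.305, 0.952, -0.0], [-0.0, -0.0, -1.0]]
force: [-1.9, 0.9, 5.9]
grip_width: 0.295
grip_force: 25.0
```

Emit:
drive_tool:
  series:
    - [[0,0,0,0,-0.2],[0,0,0,0,0.2],[0,0,0,0,0.5],[0,0,0,0,0.5],[0,0,-5,0,0.5],[0,0,-20,0,1],[0,0,-40,0,1],[0,0,-45,0,1],[0,0,-40,0,1],[0,0,0,0,1]]

```text
clock: 33.1
tool_pos: [657.1, -125.0, 194.0]
eef_rot: [[-0.952, 0.305, 0.01], [0.305, 0.952, -0.004], [-0.011, -0.001, -1.0]]
force: [1.2, -0.1, 1.1]
grip_width: 0.999
grip_force: 0.0
```

Emit:
drive_tool:
  series:
    - [[30,0,-40,0,1],[40,0,-20,0,1],[40,0,0,0,1],[40,0,0,0,1],[40,0,0,0,1],[40,0,0,0,1],[20,0,0,0,1],[0,0,0,0,1],[0,0,0,0,1]]

```text
clock: 34.0
tool_pos: [417.7, -48.3, 247.2]
eef_rot: [[-0.952, 0.306, 0.001], [0.306, 0.952, -0.0], [-0.001, -0.0, -1.0]]
force: [0.3, 0.1, -0.4]
grip_width: 1.001
grip_force: 0.0
```

```bash
python3 go.py; python3 - <<'E'
from workcell import optics
import cv2
for n in('top','side'):
    a=optics.grab_frame(n)['img'];a=a[110:300,110:430] if n=='top' else a
    cv2.imwrite(f'pics/f{n}.png',cv2.resize(a,(800,int(800*a.shape[0]/a.shape[1])),interpolation=cv2.INTER_CUBIC))
E
```

```text
t 34.0 pos [417.7 -48.3 247.2] w 88.1 gf 0.0 F [ 0.3  0.1 -0.4]
```

View pics/ftop.png

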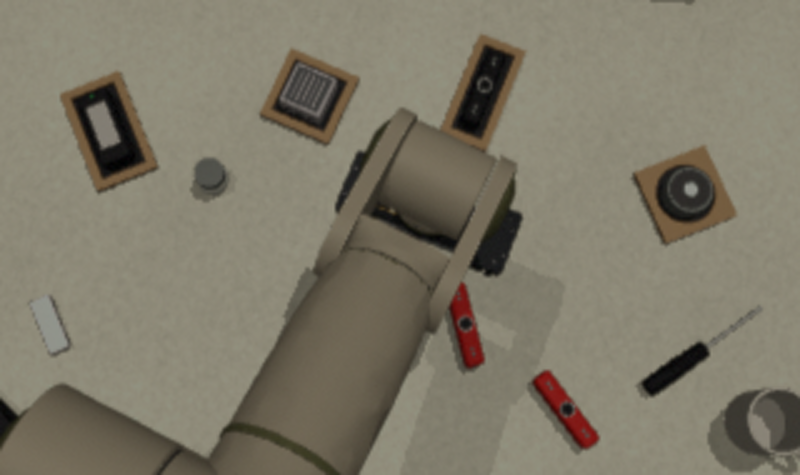

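View pics/fside.png

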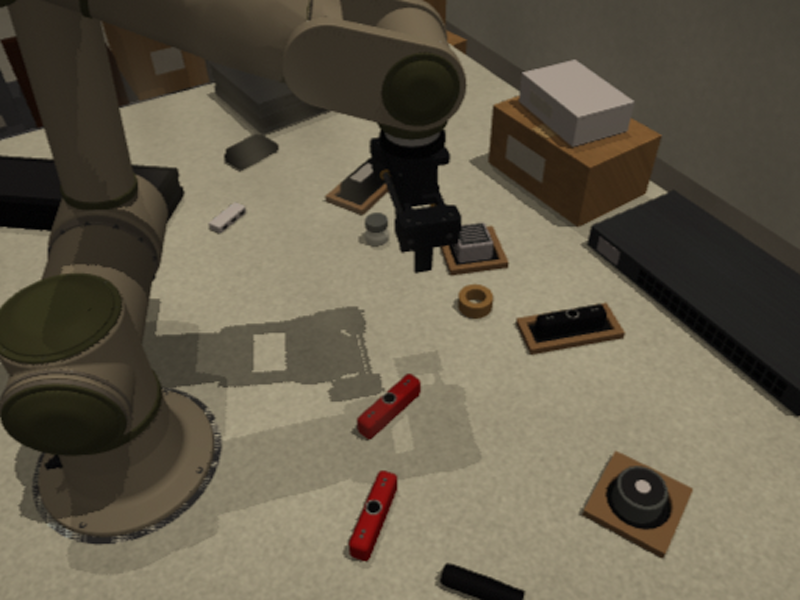

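All four devices sit flat in their matching trays: in the side view the charger is at (360,180), the dock (473,243), the webcam (570,322) and the puck (640,493). The jar at (375,228) and the tape at (475,300) stand where they were.

```bash
python3 -c "from workcell import sign_off; print(sign_off())"
```

```text
the job is handed in; nothing more can be done
None
```

The charger, dock, puck and webcam each lie flat and right way up in their own tray, released, with the tape roll and jar where they were; handed in at about 34 s of the 104 s limit.

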